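# Tip an angle cleat onto its plain leg and push it home against the stop bar

## Task

The loose angle cleat on the base plate is lying on its drilled leg. Pushing with the fingertips only, tip it over its heel away from the stop bar so that it sits on its plain leg with the drilled leg standing up, then push it along the plate until the back of the drilled leg is flush against the stop bar over its full length, like the tacked cleat beside it. Do not lift or carry the cleat - its heel stays down on the plate throughout - and leave everything else where it is.

Things in the scene. Friction and masses are not known exactly. Their poses are not given: they have to be found in the camera images.
- cleat: work piece: loose red-brown steel angle cleat, two legs 80 mm wide, 6 mm thick, 100 mm long, about 0.7 kg. Origin: middle of the heel (outside corner edge); y along the heel, x from the heel along the drilled leg (two 18 mm holes), z from the heel along the plain leg. Drilled leg fills z 0-6 mm, plain leg x 0-6 mm. At the start z is up, x points at the stop bar within 20 deg; at the end x is up
- plain_edge (a point): middle of the free edge of the cleat's plain leg, on its inside face: 80 mm from the heel, 6 mm in x; at the start its top. Pushed away from the stop bar on the inside of the plain leg, 55 mm or more above the plate, the cleat tips about its heel without sliding; balance point at 45 degrees, then it falls onto the plain leg by itself, its heel staying within about 15 mm
- drilled_edge (a point): middle of the free edge of the cleat's drilled leg, on its inside face: 80 mm from the heel, 6 mm in z; at the end its top. Friction on the plate is 0.47 to 0.61: to slide the tipped cleat to the bar push the inside of the standing drilled leg low, 10 to 20 mm above the plate (the plain leg lies 6 mm thick under it), or it tips up again; fingers that sink or bear down as they push can jam it
- heel_a (a point): one end of the cleat's heel edge, at y = +50 mm in the cleat's frame
- heel_b (a point): the other end of the cleat's heel edge, at y = -50 mm in the cleat's frame
- fixture: fixed: bare steel base plate, a stop bar along its far edge, a clamp at each side. Origin: at table level under the middle of the bar's working face; x into the bar (away from the plate), y along the bar, z up. Plate: 10 mm thick, x -280 to 0 mm, y -230 to +230 mm. Stop bar: steel angle 460 mm long, upright working face at x = 0, 50 mm high above the table
- tacked (a point): fixed: middle of the heel of the identical second cleat, already tacked to the plate in the wanted attitude: 100 mm along the bar (fixture y -205 to -105 mm), x -80 to 0 mm, top 90 mm above the table; this point is 10 mm above the table
- clamp_left (a point): fixed: top of the yellow handle of the table clamp at the +y side of the fixture (x -130, y +215 mm), 220 mm above the table; its black post stands 100 mm further out, 300 mm high
- clamp_right (a point): fixed: the same for the clamp at the -y side (x -130, y -215 mm), post 100 mm further out
- magnet: bystander on the plate: red hexagonal welding magnet lying flat, 80 mm across, 18 mm thick; origin under its centre
- stiffener: bystander on the plate: dark flat steel plate 90 x 60 x 8 mm; origin under its centre
- bolt: bystander on the plate: steel positioning bolt standing on its 42 mm head, 63 mm high; origin under its centre
- brush: bystander on the table: wire brush with wooden handle, 270 mm long, 34 mm high; origin under its middle
- spray: bystander on the table: blue spray can with yellow cap, 66 mm across, 200 mm high; origin under its centre
- tape: bystander on the table: yellow and black tape measure, 75 x 45 x 70 mm; origin under its centre

How it is judged:
By the outcome, as a careful person would: the job done as asked, in the order asked, and still so for the second after the job is handed in, with the robot touching nothing.
It also fails if it takes over 53 s, if anything falls off the work surface, if the arm or the gripper's body presses on something with over 40 N, if the wrist force passes 120 N, or if a joint passes its speed limit or range.

## Robot

A 6-joint arm with a two-finger parallel gripper is mounted at the origin on the work surface. World frame = base frame: x ahead of the robot, y to its left, z up, the work surface at z = 0. Lengths are in mm, angles in rad, forces in N, time in s.
With the tool pointing down it reaches from about 400 to 925 mm from the base axis. Payload 12.5 kg.
Tool frame: the origin (TCP) lies midway between the tips of the shut fingers; the grasp point (between the pads) lies 19 mm behind it; y points along the fingers, x is the direction in which the jaws open and shut, and the axes are right-handed (so a half turn about y gives the same grasp; the last joint's range is limited). The gripper opens to 95 mm and grips with 3 to 60 N. Pads are 20 mm wide; open, the fingers measure 119 mm over their backs; the gripper's body (75 mm by 180 mm) begins 59 mm behind the grasp point.
Start: joints at [-1.322, 0.491, 1.559, -0, 1.092, -0.106], TCP at [217.15, -586.082, 214.661] pointing down, gripper open.
Joint ranges: [-3.1, 3.1], [-0.84, 2.19], [0.05, 2.79], [-1.13, 4.28], [0.06, 2.93], [-2.69, 2.69]. Speed limits (rad/s): [2.22, 2.22, 2.79, 3.14, 3.14, 3.14].

## Interface

Orientations are given as [roll, pitch, yaw] about the fixed x, y, z axes, in that order (R = Rz(yaw) Ry(pitch) Rx(roll)).
In Python, from cell import env, vision, job gives the robot as it stands.
- The arm moves only by the shell command python3 -m crank 'ROWS' [OPENING]. ROWS is JSON, a list of rows, each a list of 6 numbers: the shift along the tool's x, y, z in mm, then the turn, a rotation vector about the tool's x, y, z in degrees. In form: [[x, y, z, rx, ry, rz], ...]. A call has 1 to 5 rows; each row is the pose to reach, as a shift and turn from the pose measured when the call began, along the tool's axes at that moment; what a row does not reach only later rows make up. A row lasts 1/10 s, in which the tool goes at most 50 mm and 8.59 degrees, less where a joint would pass 70% of its speed; a pose out of reach is approached as far as the arm can. A call with a gripper value outside its range is refused whole. OPENING is the opening, from 0 (shut) to 1 (fully open), set as the call begins (- or left out, the last holds). The fingers move at their own pace and stop on an object; the grip force is fixed at half the most. Time passes only in rows, so rows that repeat a pose let the fingers close. It gives the time, the measured TCP pose, the force and the opening at its end, in the units of the state.
- env.state(): the state, without advancing time (a new reading comes with each control period).
- vision.read_camera(name): name is "side" or "top"; returns (picture, depth): 400x640x3 uint8, blue, green, red; 400x640 float32, mm along the optical axis (not along the pixel's ray), 0 where there is no reading.
- vision.calibration(name): a dict with "vertical_fov" (degrees; the focal length in pixels is half the picture's height over the tangent of half this angle, whatever the lens; pixels are square), "cx", "cy" (the principal point, pixels), "pose" (4x4, takes a point from camera to world coordinates). Camera axes: x right, y down, z forward; pixel columns grow to the right and rows downward; lengths in mm; the calibration is good to about 2 mm. A picture is of the moment at which its call begins. calibration takes no time and is no camera call.
- job.job_done(): hands the job in, once; it reports no verdict.
The state is a dict: "t": time; "joints": joint angles; "qvel": joint speeds; "tau": joint torques, N m; "eef_pos": TCP position; "tcp_rot": TCP orientation; "ft_force": force on the tool from outside, world axes, zero at the start; "moment": the same for the moment, N m; "opening": opening from 0.0 (shut) to 1.0 (fully open).
Only numpy, scipy, OpenCV 4.12 (cv2) and the standard library are available. Lean on these libraries where they do the work, as an engineer would, in place of code of your own. Each camera call takes 0.05 s, during which the arm holds its last target.

## Working session

There is one attempt and no reset: what is moved stays moved. The work goes in short steps, Python scripts to look and compute and a shell command to move; the robot and the scene stay as the last step left them, time stands still between calls to the robot, and variables do not carry over. Pictures are saved under pics/ and viewed, and the job is handed in when it is done.

```bash
ls; mkdir -p pics
python3 - <<'E'
from cell import env, vision, job
import cv2,numpy as np
print(env.state())
for n in("side","top"):
    p,d=vision.read_camera(n); cv2.imwrite(f"pics/{n}0.png",p); np.savez(f"{n}0.npz",p=p,d=d)
    c=vision.calibration(n); print(n,c); print((d>0).mean())
E
```

```text
pics
{'t': 0.0, 'joints': array([-1.32159767e+00,  4.91563556e-01,  1.55946796e+00, -8.15528508e-06,
        1.09167914e+00, -1.05585004e-01]), 'qvel': array([ 1.99007903e-03,  1.43856598e-03, -1.77779719e-04,  1.01121876e-03,
       -6.08074057e-05,  1.52431795e-03]), 'tau': array([-2.21172428e-03, -6.12647724e+01, -2.58183932e+01,  6.91267918e-02,
        4.81956953e-02, -8.58662747e-05]), 'eef_pos': array([ 217.08399164, -585.82413909,  214.05288791]), 'tcp_rot': array([-1.57068569e+00,  1.11253501e-03, -1.21600884e+00]), 'ft_force': array([ 0.46381848, -0.47399267, -0.24620635]), 'moment': array([ 0.00528713, -0.0068252 , -0.00820907]), 'opening': 0.9968515310931237}
side {'vertical_fov': 44.95686769007948, 'cx': 321.9513393104131, 'cy': 191.70337175202332, 'pose': array([[-9.84391822e-01, -9.57602659e-02,  1.47657414e-01,
         3.18619516e+02],
       [-1.75892535e-01,  5.07304776e-01, -8.43625320e-01,
         1.39106941e+03],
       [ 5.87847383e-03, -8.56429703e-01, -5.16230189e-01,
         1.00596409e+03],
       [ 0.00000000e+00,  0.00000000e+00,  0.00000000e+00,
         1.00000000e+00]])}
0.981765625
top {'vertical_fov': 53.678709704167105, 'cx': 320.59387201620746, 'cy': 203.59056820630278, 'pose': array([[ 2.46689853e-02, -9.90251642e-01,  1.37088029e-01,
         3.56438356e+02],
       [-9.99468372e-01, -2.73544673e-02, -1.77399553e-02,
         2.31143981e+01],
       [ 2.13169898e-02, -1.36577522e-01, -9.90400003e-01,
         1.50978595e+03],
       [ 0.00000000e+00,  0.00000000e+00,  0.00000000e+00,
         1.00000000e+00]])}
0.995984375
```

View pics/side0.png

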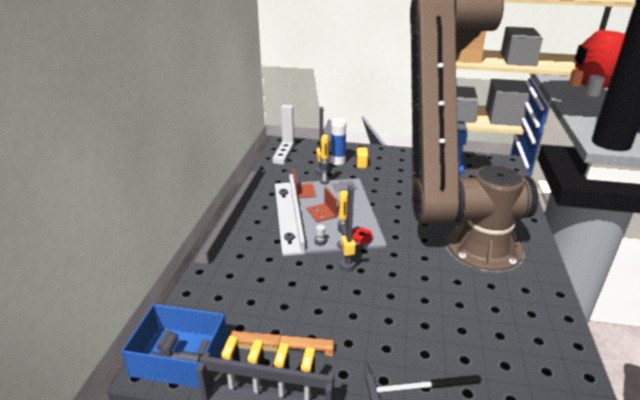

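View pics/top0.png

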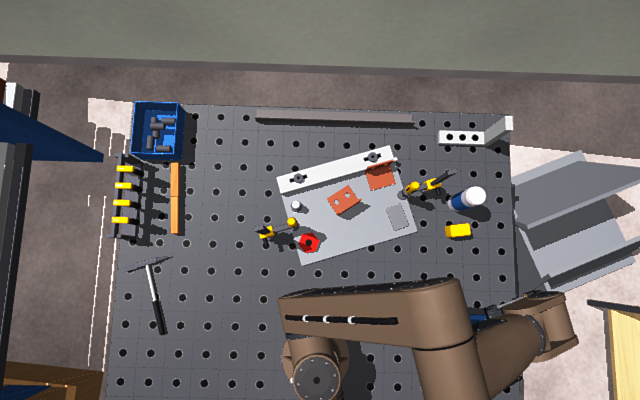

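```bash
cat > h.py <<'E'
import numpy as np, cv2
from cell import env, vision, job
cal={n:vision.calibration(n) for n in("side","top")}
def ray(n,u,v):
    c=cal[n]; f=200/np.tan(np.radians(c["vertical_fov"]/2)); P=np.array(c["pose"])
    d=np.array([(u-c["cx"])/f,(v-c["cy"])/f,1]); return P[:3,3],P[:3,:3]@d
def onz(n,u,v,z):
    o,d=ray(n,u,v); return o+d*(z-o[2])/d[2]
def proj(n,X):
    c=cal[n]; f=200/np.tan(np.radians(c["vertical_fov"]/2)); P=np.array(c["pose"])
    q=P[:3,:3].T@(np.asarray(X,float)-P[:3,3]); return np.array([c["cx"]+f*q[0]/q[2],c["cy"]+f*q[1]/q[2]])
def cloud(n,d):
    c=cal[n]; f=200/np.tan(np.radians(c["vertical_fov"]/2)); P=np.array(c["pose"])
    v,u=np.mgrid[:400,:640]; q=np.stack([(u-c["cx"])/f*d,(v-c["cy"])/f*d,d],-1)
    return q@P[:3,:3].T+P[:3,3]
def crop(p,x0,y0,x1,y1,s,name):
    cv2.imwrite(name,cv2.resize(p[y0:y1,x0:x1],None,fx=s,fy=s,interpolation=cv2.INTER_CUBIC))
E
python3 - <<'E'
from h import *
for n,b in(("top",(250,130,450,280)),("side",(260,150,400,260))):
    p=np.load(n+"0.npz")["p"]; crop(p,*b,4 if n=="top" else 5,f"pics/{n}0c.png")
E
```

```text
(no output)
```

View pics/top0c.png

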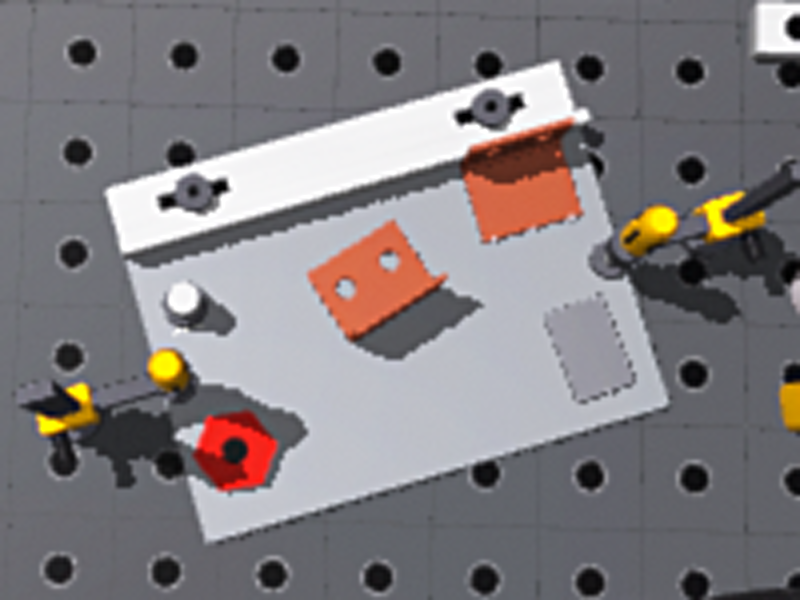

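View pics/side0c.png

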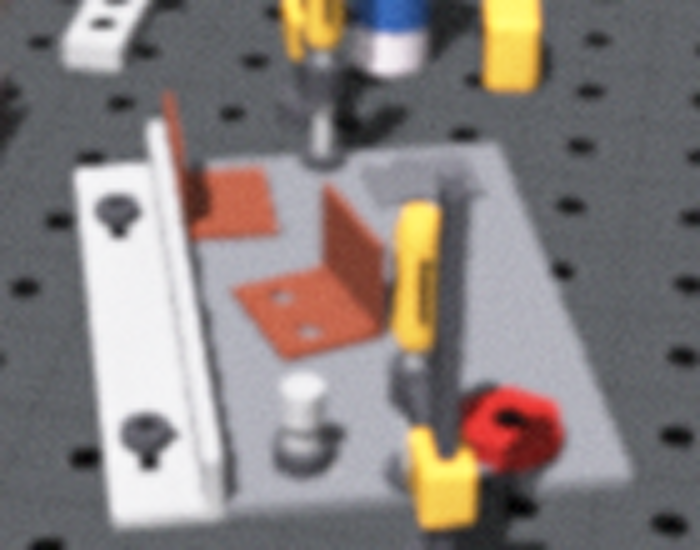

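Run:
```python
from h import *
T=np.load("top0.npz");S=np.load("side0.npz")
# plate corners
a=onz("top",250+207/4,130+542/4,10);b=onz("top",250+668/4,130+405/4,10)
print("corners",a.round(1),b.round(1),np.linalg.norm(a-b))
c=onz("top",250+128/4,130+255/4,10);print("far left near bar",c.round(1),np.linalg.norm(a-c))
# bar top edges z=50 : crop points working edge
e1=onz("top",250+123/4,130+253/4,50);e2=onz("top",250+575/4,130+122/4,50);print("bar edge z50",e1.round(1),e2.round(1),np.linalg.norm(e1-e2))
for n,D in(("top",T),("side",S)):
    p,d=D["p"],D["d"];X=cloud(n,d)
    hsv=cv2.cvtColor(p,cv2.COLOR_BGR2HSV)
    m=((hsv[...,0]<14)&(hsv[...,1]>110)&(hsv[...,2]>60)).astype(np.uint8)
    k,l,st,ce=cv2.connectedComponentsWithStats(m)
    for i in range(1,k):
        if st[i,4]>40 and 260<ce[i,0]<420 and 140<ce[i,1]<270:
            q=X[l==i]; print(n,i,st[i],ce[i].round(1),q.min(0).round(),q.max(0).round(),np.median(q,0).round(1))
    # plate height from depth
    g=X[(abs(X[...,2]-10)<8)&(X[...,0]>450)&(X[...,0]<750)&(abs(X[...,1])<200)];print("plate z",np.median(g[:,2]),g[:,2].std())
```

```text
corners [328.   61.1  10. ] [ 467.7 -374.1   10. ] 456.9950571821815
far left near bar [598.  145.2  10. ] 282.8366496837992
bar edge z50 [593.4 146.7  50. ] [ 731.5 -277.    50. ] 445.6478893151262
top 1 [365 160  30  31 573] [379.8 175.5] [ 356. -285.    8.] [ 723.   23. 1510.] [ 677.8 -228.6   18. ]
top 7 [327 185  35  30 487] [342.9 200. ] [ 356. -149.    7.] [ 639.   23. 1510.] [579.3 -87.5  17.5]
top 15 [299 233  20  20 270] [308.3 242.1] [378.   2.   4.] [451.  74.  38.] [415.6  39.2  29.2]
plate z 10.631967700596078 3.798997941066857
side 11 [296 184  19  14 209] [304.8 190.3] [ 627. -282.    9.] [ 717. -173.   24.] [ 670.4 -224.4   15.9]
side 12 [308 188  30  33 473] [324.9 207.7] [ 319. -141.    6.] [ 632. 1391. 1006.] [563.9 -87.4  18.6]
side 13 [352 228  21  17 237] [361.5 235.5] [380.   5.   5.] [448. 192. 113.] [415.8  52.7  26.6]
plate z 9.979614027705907 3.5592940254886964
```

Run:
```python
from h import *
t=lambda u,v,z:onz("top",250+u/4,130+v/4,z)
s=lambda u,v,z:onz("side",260+u/5,150+v/5,z)
A=t(308,272,16);B=t(393,221,16);H1=t(345,288,16);H2=t(390,260,16)
print("top drilled edge",A.round(1),B.round(1),np.linalg.norm(A-B),np.degrees(np.arctan2(*(A-B)[[1,0]]))-90)
print("holes",H1.round(1),H2.round(1),np.degrees(np.arctan2(*(H1-H2)[[1,0]]))-90)
Hb=t(350,339,10);print("heel+",Hb.round(1), "plain top ends z90", t(447,278,90).round(1))
a=s(290,358,16);b=s(235,290,16);print("side drilled edge",a.round(1),b.round(1),np.degrees(np.arctan2(*(a-b)[[1,0]]))-90, np.linalg.norm(a-b))
a=s(383,240,90);b=s(325,187,90);print("side plain top",a.round(1),b.round(1),np.degrees(np.arctan2(*(a-b)[[1,0]]))-90, np.linalg.norm(a-b))
a=s(383,333,10);print("side heel+",a.round(1)); print("side holes",s(309,331,16).round(1),s(283,298,16).round(1))
c=s(303,440,10); print("bolt base side",c.round(1)," top bolt top", t(184,303,73).round(1))
print("magnet",t(235,450,28).round(1),"stiff",t(590,348,18).round(1))
print("clampL handle",t(167,370,220).round(1),"clampR",t(658,222,220).round(1))
# cloud of plain leg in side view
D=np.load("side0.npz");X=cloud("side",D["d"]);sub=X[188:216,326:336].reshape(-1,3);print(np.median(sub,0))
```

```text
top drilled edge [585.5 -27.6  16. ] [ 637.3 -108.2   16. ] 95.87951963319354 32.75303161186997
holes [571.  -63.3  16. ] [ 599.3 -105.9   16. ] 33.57065406716717
heel+ [522.8 -69.4  10. ] plain top ends z90 [ 572.1 -151.7   90. ]
side drilled edge [579.1 -19.   16. ] [636.1 -99.6  16. ] 35.268121604569245 98.73485270372471
side plain top [521.2 -72.4  90. ] [ 574.9 -138.5   90. ] 39.12973323475023 85.1789927195963
side heel+ [519.3 -71.9  10. ]
side holes [571.8 -55.7  16. ] [598.6 -95.5  16. ]
bolt base side [553.7  68.4  10. ]  top bolt top [544.8  87.2  73. ]
magnet [413.8  37.2  28. ] stiff [ 519.5 -297.8   18. ]
clampL handle [470.   92.7 220. ] clampR [ 604.5 -311.4  220. ]
[552.09809559 -99.19285739  39.54079867]
```

```bash
cat > to.py <<'E'
# usage: to.py X Y Z YAWZ(deg, direction of tool z) [TILT deg]
import sys
from h import *
from scipy.spatial.transform import Rotation as R
s=env.state(); r=R.from_euler("xyz",s["tcp_rot"])
x,y,z,yw=map(float,sys.argv[1:5]); ti=float(sys.argv[5]) if len(sys.argv)>5 else 0
rt=R.from_euler("xyz",[-90+ti,0,yw-90],degrees=True)
print("pos",s["eef_pos"].round(1),"t",round(s["t"],2),"F",s["ft_force"].round(1),"zdir",r.apply([0,0,1]).round(3),"ydir",r.apply([0,1,0]).round(3))
print("shift",r.inv().apply(np.array([x,y,z])-s["eef_pos"]).round(1),"turn",np.degrees((r.inv()*rt).as_rotvec()).round(1))
E
python3 to.py 569 -95 250 34; python3 to.py 569 -95 250 34 10
python3 -m crank '[[-25,-8,37,0,0,0],[-50,-16,74,0,0,0],[-75,-24,111,0,0,0],[-100,-32,148,0,0,0],[-125,-38,185,0,0,0]]' 0.55; python3 to.py 569 -95 250 34
```

```text
pos [ 217.1 -585.8  214.1] t 0.1 F [ 0.3  0.1 -0.6] zdir [0.938 0.347 0.   ] ydir [-0.     0.001 -1.   ]
shift [-338.1  -35.5  500.5] turn [ -0.  -13.7  -0.1]
pos [ 217.1 -585.8  214.1] t 0.1 F [ 0.3  0.1 -0.6] zdir [0.938 0.347 0.   ] ydir [-0.     0.001 -1.   ]
shift [-338.1  -35.5  500.5] turn [  9.9 -13.6   1.1]
t: 0.6
eef_pos: [347.9, -402.8, 252.5]
tcp_rot: [-1.571, 0.001, -1.216]
ft_force: [0.2, 0.5, -0.5]
opening: 0.638
pos [ 347.9 -402.8  252.5] t 0.6 F [ 0.2  0.5 -0.5] zdir [0.938 0.347 0.   ] ydir [-0.     0.001 -1.   ]
shift [-211.9    2.8  314.2] turn [ -0.  -13.7  -0.1]
```

```bash
python3 -m crank '[[-25,0,37,0,-3,0],[-50,0,74,0,-6,0],[-75,0,111,0,-9,0],[-100,0,148,0,-12,0],[-125,0,185,0,-13.7,0]]'; python3 to.py 569 -95 150 34
```

```text
t: 1.1
eef_pos: [478.7, -219.7, 252.6]
tcp_rot: [-1.571, 0.001, -0.975]
ft_force: [0.9, -1.0, 0.1]
opening: 0.546
pos [ 478.7 -219.7  252.6] t 1.1 F [ 0.9 -1.   0.1] zdir [0.828 0.561 0.   ] ydir [-0.     0.001 -1.   ]
shift [-52.5 102.7 144.7] turn [-0.   0.1 -0.1]
```

Run:
```python
from h import *
p,d=vision.read_camera("top"); np.savez("top1.npz",p=p,d=d); crop(p,250,130,450,280,4,"pics/top1c.png")
```

```text
(no output)
```

View pics/top1c.png

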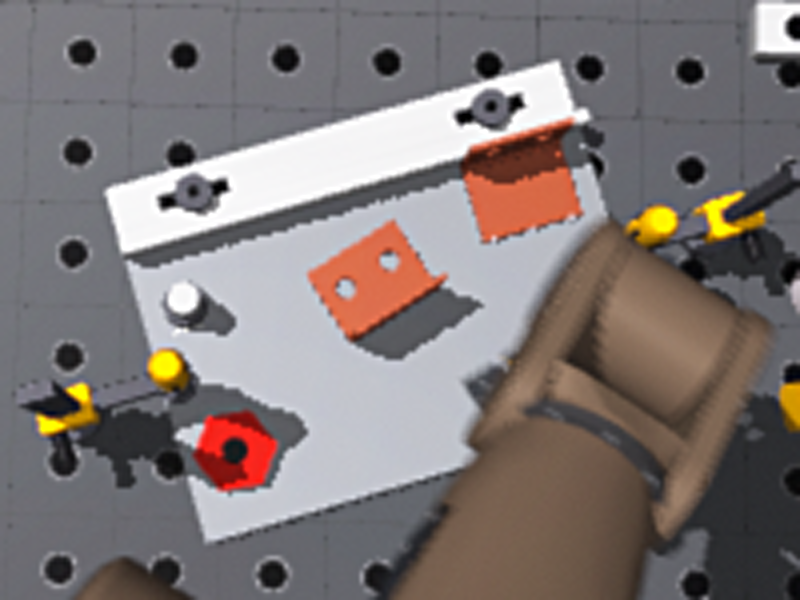

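```bash
python3 -m crank '[[-14,0,38,0,0,0],[-28,0,76,0,0,0],[-42,0,115,0,0,0],[-52,20,145,0,0,0],[-52,60,145,0,0,0]]'; python3 to.py 569 -95 72 34
python3 - <<'E'
from h import *
p,d=vision.read_camera("side"); np.savez("side2.npz",p=p,d=d); crop(p,260,150,400,260,5,"pics/side2c.png")
E
```

```text
t: 1.65
eef_pos: [574.5, -88.1, 194.1]
tcp_rot: [-1.565, -0.002, -0.969]
ft_force: [0.4, 0.2, -1.3]
opening: 0.554
pos [574.5 -88.1 194.1] t 1.65 F [ 0.4  0.2 -1.3] zdir [0.824 0.567 0.006] ydir [ 0.006  0.002 -1.   ]
shift [  2.3 122.1  -9.2] turn [-0.3  0.5  0.1]
```

View pics/side2c.png

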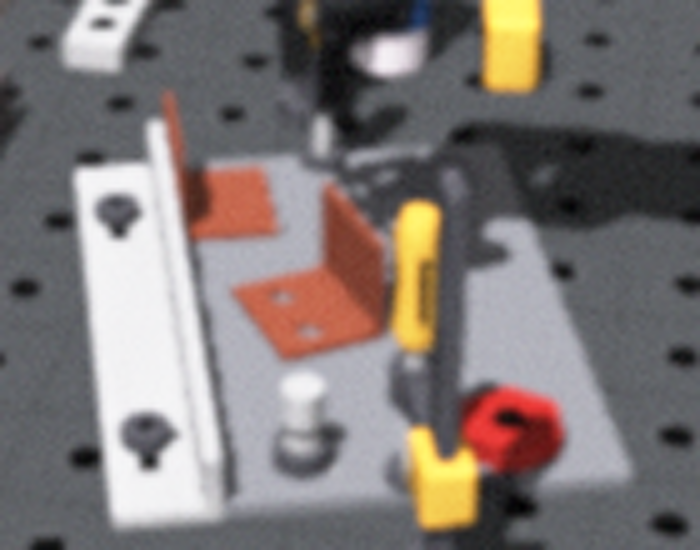

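Run:
```python
from h import *
p=np.load("side2.npz")["p"]
print(proj("side",[574.5,-88,194]),env.state()["t"])
crop(p,220,60,420,260,3,"pics/side2d.png")
```

```text
[322.94302109 169.17555534] 1.7
```

View pics/side2d.png

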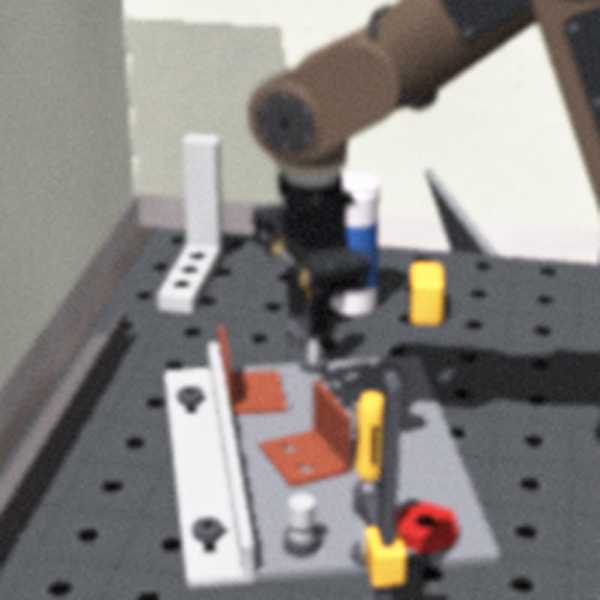

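```bash
python3 -m crank '[[2,40,0,0,0,0],[2,80,0,0,0,0],[2,115,-1,0,0,0],[2,122,-1,0,0,0],[2,122,-1,0,0,0]]'; python3 to.py 569 -95 72 34
python3 - <<'E'
from h import *
p,d=vision.read_camera("side"); np.savez("side3.npz",p=p,d=d); crop(p,260,150,400,260,5,"pics/side3c.png")
E
```

```text
t: 2.2
eef_pos: [569.8, -90.5, 64.3]
tcp_rot: [-1.574, 0.008, -0.97]
ft_force: [-0.4, -0.2, 0.1]
opening: 0.551
pos [569.8 -90.5  64.3] t 2.2 F [-0.4 -0.2  0.1] zdir [ 0.825  0.566 -0.003] ydir [-0.007  0.005 -1.   ]
shift [ 3.2 -7.7 -3.3] turn [ 0.2  0.4 -0.5]
```

View pics/side3c.png

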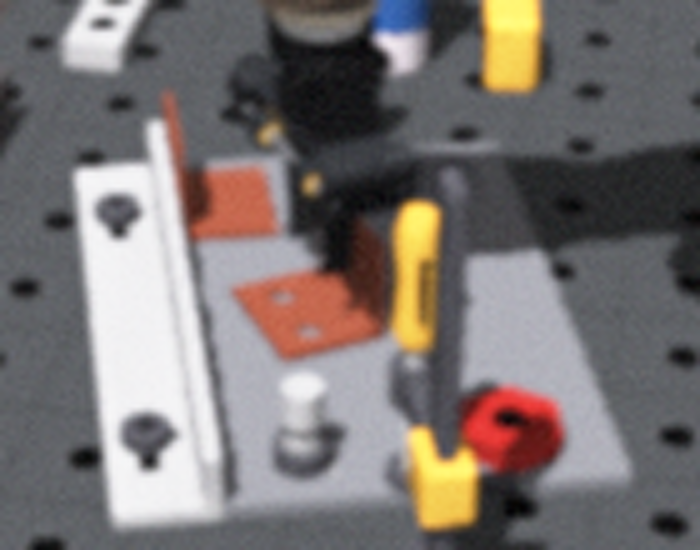

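```bash
python3 -m crank '[[2,-7,-2,0,0,0],[2,-7,-4,0,0,0],[2,-7,-6,0,0,0]]';  python3 to.py 546 -111 72 34
```

```text
t: 2.55
eef_pos: [567.1, -96.0, 74.1]
tcp_rot: [-1.571, 0.004, -0.97]
ft_force: [0.1, 0.4, -0.2]
opening: 0.549
pos [567.1 -96.   74.1] t 2.55 F [ 0.1  0.4 -0.2] zdir [ 0.825  0.566 -0.   ] ydir [-0.003  0.003 -1.   ]
shift [  0.4   2.1 -25.9] turn [ 0.   0.4 -0.3]
```

```bash
python3 -m crank '[[0,1,-3,0,0,0],[0,2,-5,0,0,0],[0,2,-8,0,0,0],[0,2,-10,0,0,0],[0,2,-12,0,0,0]]';  python3 to.py 546 -111 72 34
```

```text
t: 3.05
eef_pos: [557.3, -102.7, 72.1]
tcp_rot: [-1.571, 0.004, -0.97]
ft_force: [2.0, 1.3, 1.3]
opening: 0.55
pos [ 557.3 -102.7   72.1] t 3.05 F [2.  1.3 1.3] zdir [0.825 0.565 0.   ] ydir [-0.002  0.004 -1.   ]
shift [  0.5   0.1 -14. ] turn [-0.   0.4 -0.2]
```

```bash
python3 -m crank '[[0,0,-4,0,0,0],[0,0,-8,0,0,0],[0,0,-12,0,0,0],[0,0,-15,0,0,0],[0,0,-18,0,0,0]]';  python3 to.py 546 -111 72 34
python3 - <<'E'
from h import *
p,d=vision.read_camera("side"); np.savez("side4.npz",p=p,d=d); crop(p,260,150,400,260,5,"pics/side4c.png")
E
```

```text
t: 3.55
eef_pos: [542.1, -113.1, 72.1]
tcp_rot: [-1.571, 0.004, -0.97]
ft_force: [1.5, 1.1, -0.2]
opening: 0.552
pos [ 542.1 -113.1   72.1] t 3.55 F [ 1.5  1.1 -0.2] zdir [0.825 0.565 0.   ] ydir [-0.002  0.004 -1.   ]
shift [0.4 0.1 4.4] turn [-0.   0.4 -0.2]
```

View pics/side4c.png

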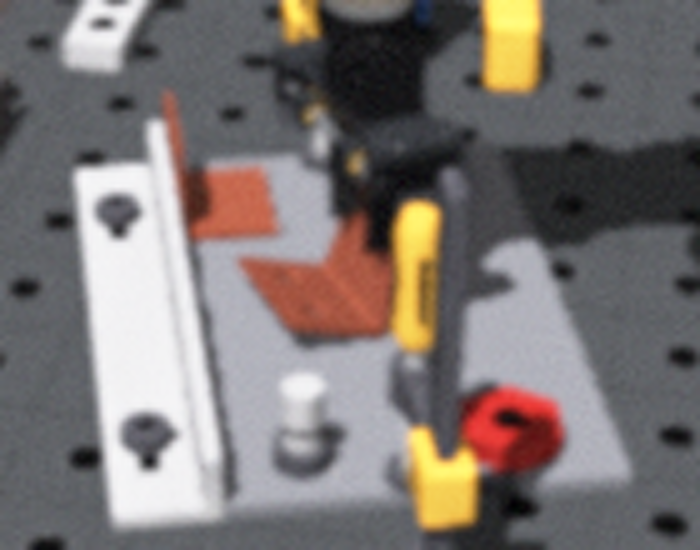

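```bash
python3 -m crank '[[0,0,-3,0,0,0],[0,1,-6,0,0,0],[0,2,-9,0,0,0],[0,3,-12,0,0,0],[0,5,-15,0,0,0]]'; python3 -m crank '[[0,2,-3,0,0,0],[0,3,-6,0,0,0],[0,5,-9,0,0,0]]';  python3 to.py 546 -111 72 34
python3 - <<'E'
from h import *
p,d=vision.read_camera("side"); np.savez("side5.npz",p=p,d=d); crop(p,260,150,400,260,5,"pics/side5c.png")
E
```

```text
t: 4.1
eef_pos: [529.2, -121.9, 67.0]
tcp_rot: [-1.571, 0.005, -0.97]
ft_force: [0.7, 0.2, 0.9]
opening: 0.552
t: 4.4
eef_pos: [521.5, -127.2, 61.9]
tcp_rot: [-1.571, 0.005, -0.97]
ft_force: [-0.3, 1.0, -0.3]
opening: 0.55
pos [ 521.5 -127.2   61.9] t 4.4 F [-0.3  1.  -0.3] zdir [ 0.825  0.565 -0.   ] ydir [-0.003  0.004 -1.   ]
shift [  0.5 -10.1  29.4] turn [ 0.   0.4 -0.3]
```

View pics/side5c.png

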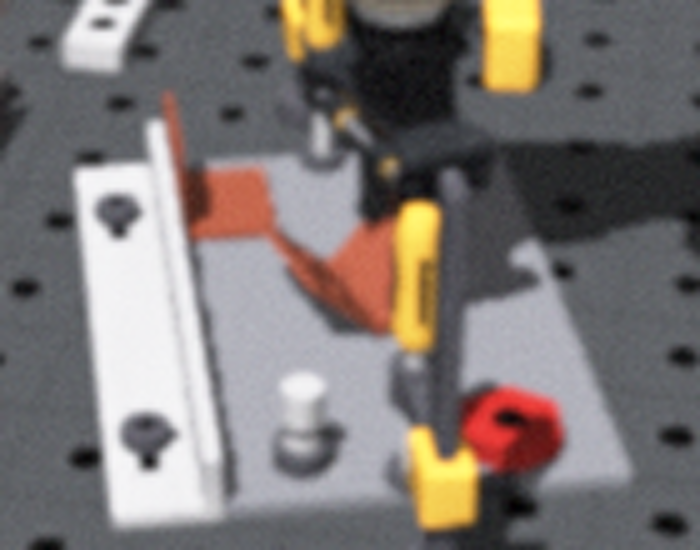

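```bash
python3 -m crank '[[0,2,-3,0,0,0],[0,5,-6,0,0,0],[0,7,-9,0,0,0],[0,10,-12,0,0,0],[0,13,-15,0,0,0]]';  python3 to.py 546 -111 72 34
python3 - <<'E'
from h import *
p,d=vision.read_camera("side"); np.savez("side6.npz",p=p,d=d); crop(p,260,150,400,260,5,"pics/side6c.png")
E
```

```text
t: 4.95
eef_pos: [508.4, -135.8, 48.3]
tcp_rot: [-1.572, 0.005, -0.97]
ft_force: [0.6, -0.4, -0.5]
opening: 0.552
pos [ 508.4 -135.8   48.3] t 4.95 F [ 0.6 -0.4 -0.5] zdir [ 0.825  0.565 -0.001] ydir [-0.004  0.004 -1.   ]
shift [  0.7 -23.7  45. ] turn [ 0.   0.4 -0.3]
```

View pics/side6c.png

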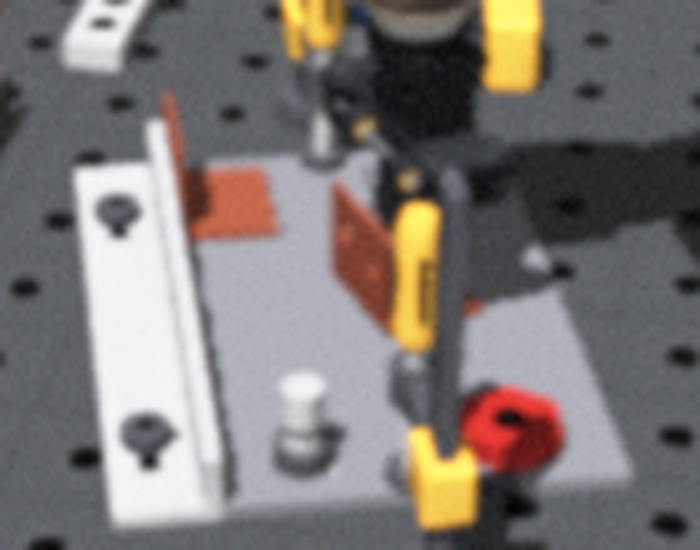

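```bash
python3 -m crank '[[0,6,0,3,0,0],[0,12,0,5,0,0],[0,18,0,8,0,0],[0,24,0,8,0,0],[0,24,0,8,0,0]]';  python3 to.py 531 -121 23 34 8
python3 - <<'E'
from h import *
p,d=vision.read_camera("side"); np.savez("side7.npz",p=p,d=d); crop(p,260,150,400,260,5,"pics/side7c.png")
p,d=vision.read_camera("top"); np.savez("top7.npz",p=p,d=d); crop(p,250,130,450,280,4,"pics/top7c.png")
E
```

```text
t: 5.5
eef_pos: [507.4, -135.9, 23.3]
tcp_rot: [-1.434, 0.007, -0.971]
ft_force: [-0.5, 0.5, -0.9]
opening: 0.548
pos [ 507.4 -135.9   23.3] t 5.5 F [-0.5  0.5 -0.9] zdir [0.818 0.559 0.136] ydir [ 0.108  0.082 -0.991]
shift [ 1.   4.1 27.6] turn [ 0.2  0.3 -0.4]
```

View pics/side7c.png

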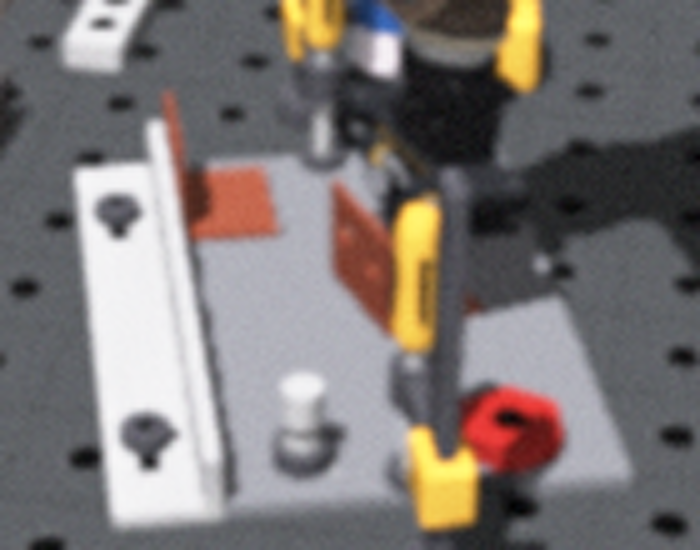

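View pics/top7c.png

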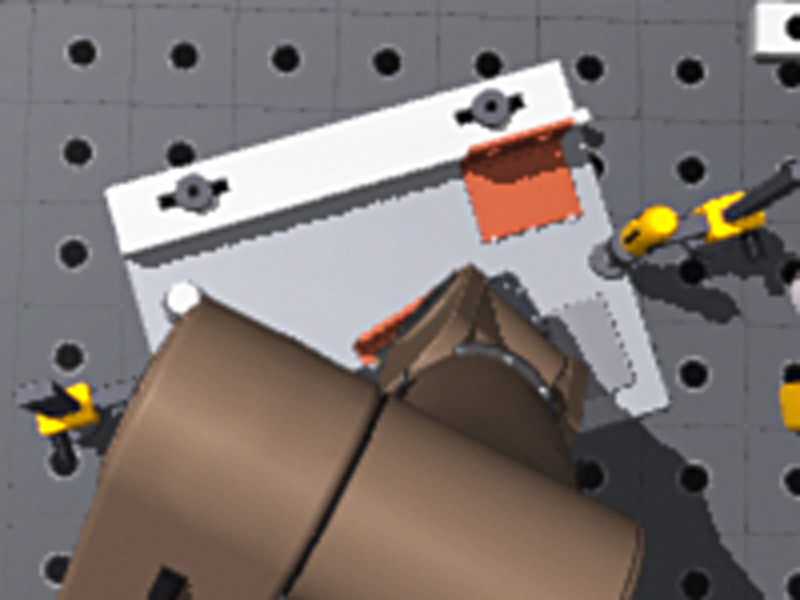

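Run:
```python
from h import *
t=lambda u,v,z:onz("top",250+u/4,130+v/4,z)
s=lambda u,v,z:onz("side",260+u/5,150+v/5,z)
A=t(356,345,90);B=t(420,299,90);print(A.round(1),B.round(1),np.degrees(np.arctan2(*(A-B)[[1,0]]))-90)
print("heel+ side",s(389,335,10).round(1),"heel-",s(336,277,10).round(1),"top-",s(334,185,90).round(1))
```

```text
[508.6 -70.   90. ] [ 552.2 -127.4   90. ] 37.18375420928315
heel+ side [514.6 -70.1  10. ] heel- [ 566.  -140.7   10. ] top- [ 568.8 -142.6   90. ]
```

```bash
python3 -m crank '[[0,0.8,6,0,0,0],[0,1.6,12,0,0,0],[0,2.4,17,0,0,0],[0,2.9,21,0,0,0],[0,3.2,24,0,0,0]]';  python3 to.py 541 -111 23 34 8
```

```text
t: 6.1
eef_pos: [528.4, -121.7, 24.1]
tcp_rot: [-1.433, 0.006, -0.969]
ft_force: [0.1, 1.1, -1.4]
opening: 0.551
pos [ 528.4 -121.7   24.1] t 6.1 F [ 0.1  1.1 -1.4] zdir [0.817 0.56  0.137] ydir [ 0.11   0.082 -0.991]
shift [-1.7  3.3 16.1] turn [ 0.1  0.4 -0.4]
```

```bash
python3 -m crank '[[0,0.3,2,0,0,0],[0,0.5,4,0,0,0],[0,0.8,6,0,0,0],[0,1.1,8,0,0,0],[0,1.4,10,0,0,0]]';  python3 to.py 541 -111 23 34 8
```

```text
t: 6.6
eef_pos: [536.6, -115.9, 24.0]
tcp_rot: [-1.434, 0.006, -0.97]
ft_force: [-3.6, -2.3, 1.4]
opening: 0.551
pos [ 536.6 -115.9   24. ] t 6.6 F [-3.6 -2.3  1.4] zdir [0.817 0.56  0.137] ydir [ 0.109  0.082 -0.991]
shift [-1.6  1.9  6.2] turn [ 0.1  0.4 -0.4]
```

```bash
python3 -m crank '[[0,0.4,3,0,0.8,-0.1],[0,0.8,6,0,1.6,-0.2],[0,1.2,9,0,2.4,-0.3],[0,1.6,12,0,3.2,-0.4],[0,2.0,15,0,4,-0.5]]';  python3 to.py 541 -111 24 18 8
python3 - <<'E'
from h import *
p,d=vision.read_camera("side"); np.savez("side8.npz",p=p,d=d); crop(p,260,150,400,260,5,"pics/side8c.png")
p,d=vision.read_camera("top"); np.savez("top8.npz",p=p,d=d); crop(p,250,130,450,280,4,"pics/top8c.png")
E
```

```text
t: 7.1
eef_pos: [549.3, -107.2, 24.0]
tcp_rot: [-1.434, 0.007, -1.041]
ft_force: [-3.7, -1.9, 1.1]
opening: 0.552
pos [ 549.3 -107.2   24. ] t 7.1 F [-3.7 -1.9  1.1] zdir [0.855 0.5   0.136] ydir [ 0.114  0.075 -0.991]
shift [-0.9 -1.2 -9. ] turn [ 0.2 12.2 -2.1]
```

View pics/side8c.png

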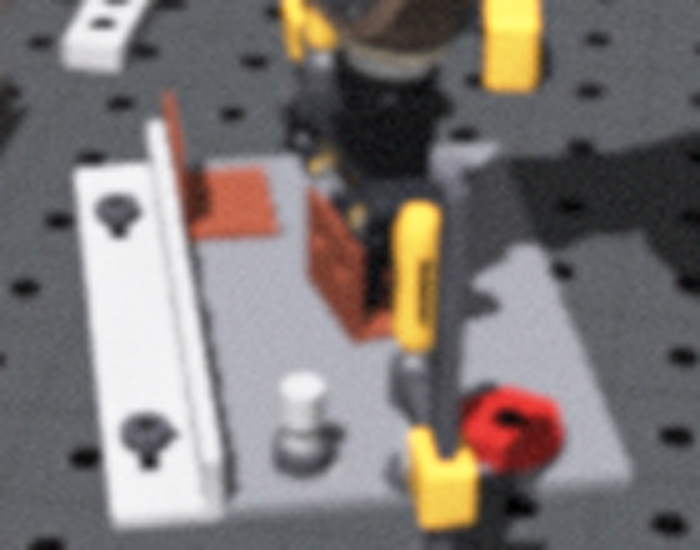

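View pics/top8c.png

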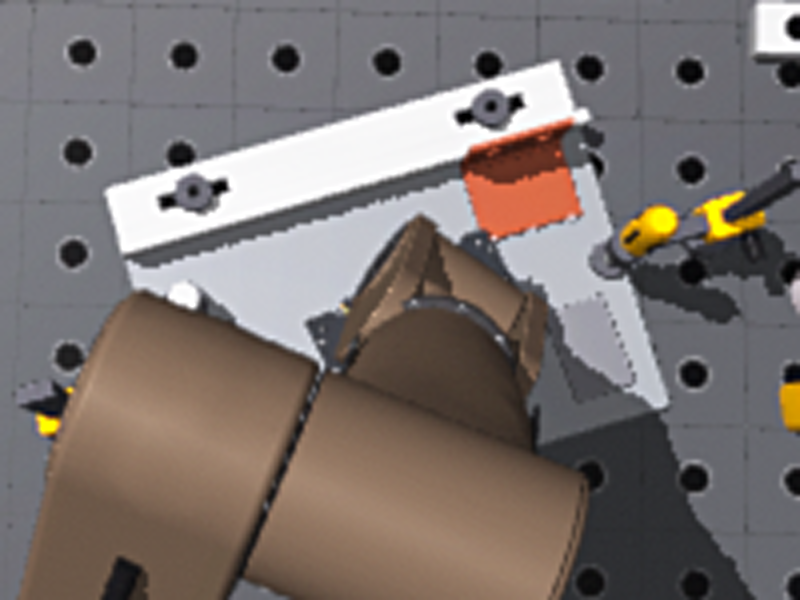

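Run:
```python
from h import *
p=np.load("side8.npz")["p"]; crop(p,220,0,620,280,2,"pics/side8d.png")
T=np.load("top8.npz"); X=cloud("top",T["d"]); print(X[215:240,265:300,2].min(), X[190:200,360:375,2].min())
```

```text
-13.581929941005455 7.724773830330832
```

View pics/side8d.png

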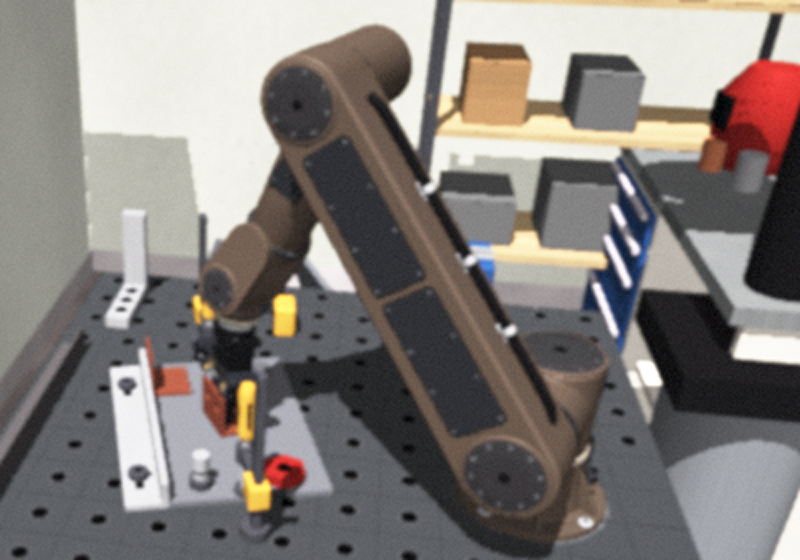

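```bash
python3 -m crank '[[0,0.4,3.5,0,0.8,-0.1],[0,0.9,7,0,1.6,-0.2],[0,1.3,10,0,2.4,-0.3],[0,1.7,13,0,3.2,-0.4],[0,2.2,16,0,4,-0.5]]';  python3 to.py 541 -111 24 18 8
```

```text
t: 7.7
eef_pos: [563.7, -98.7, 24.1]
tcp_rot: [-1.434, 0.008, -1.112]
ft_force: [-3.7, -1.9, 0.9]
opening: 0.549
pos [563.7 -98.7  24.1] t 7.7 F [-3.7 -1.9  0.9] zdir [0.889 0.438 0.136] ydir [ 0.119  0.067 -0.991]
shift [  0.9  -3.5 -25.5] turn [ 0.2  8.2 -1.6]
```

```bash
python3 -m crank '[[0,0.4,3.5,0,0.8,-0.1],[0,0.9,7,0,1.6,-0.2],[0,1.3,10,0,2.4,-0.3],[0,1.7,13,0,3.2,-0.4],[0,2.2,16,0,4,-0.5]]';  python3 to.py 541 -111 24 18 8; python3 -m crank '[[0,0.4,3.5,0,0.8,-0.1],[0,0.9,7,0,1.6,-0.2],[0,1.3,10,0,2.4,-0.3],[0,1.7,13,0,3.2,-0.4],[0,2.2,16,0,4,-0.5]]';  python3 to.py 541 -111 24 18 8;python3 - <<'E'
from h import *
p,d=vision.read_camera("side"); np.savez("side9.npz",p=p,d=d); crop(p,260,150,400,260,5,"pics/side9c.png")
e=env.state()["eef_pos"];print("dist along x",594.7-e@[.951,.309,0])
E
```

```text
t: 8.2
eef_pos: [578.4, -91.5, 24.1]
tcp_rot: [-1.435, 0.009, -1.183]
ft_force: [-3.7, -1.9, 0.7]
opening: 0.549
pos [578.4 -91.5  24.1] t 8.2 F [-3.7 -1.9  0.7] zdir [0.918 0.373 0.135] ydir [ 0.122  0.059 -0.991]
shift [  4.   -5.7 -41.6] turn [ 0.2  4.1 -1.1]
t: 8.7
eef_pos: [593.5, -85.3, 24.0]
tcp_rot: [-1.436, 0.009, -1.255]
ft_force: [-3.3, -0.8, 0.0]
opening: 0.552
pos [593.5 -85.3  24. ] t 8.7 F [-3.3 -0.8  0. ] zdir [0.942 0.307 0.135] ydir [ 0.125  0.051 -0.991]
shift [  8.1  -7.8 -57.4] turn [ 0.3  0.  -0.5]
dist along x 56.1887354267667
```

View pics/side9c.png

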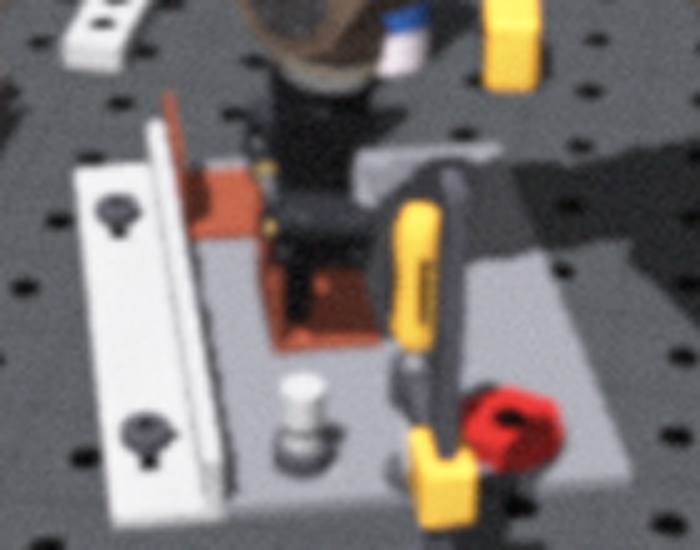

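```bash
python3 -m crank '[[0,0.5,4,0,0,0],[0,1.1,8,0,0,0],[0,1.6,12,0,0,0],[0,2.2,16,0,0,0],[0,2.7,20,0,0,0]]';  python3 to.py 541 -111 24 18 8; python3 -m crank '[[0,0.5,4,0,0,0],[0,1.1,8,0,0,0],[0,1.6,12,0,0,0],[0,2.2,16,0,0,0],[0,2.7,20,0,0,0]]';  python3 to.py 541 -111 24 18 8;python3 - <<'E'
from h import *
p,d=vision.read_camera("side"); np.savez("side10.npz",p=p,d=d); crop(p,260,150,400,260,5,"pics/side10c.png")
e=env.state()["eef_pos"];print("dist along x",594.7-e@[.951,.309,0])
E
```

```text
t: 9.25
eef_pos: [613.4, -78.8, 24.1]
tcp_rot: [-1.435, 0.009, -1.256]
ft_force: [-4.1, -0.8, 1.3]
opening: 0.55
pos [613.4 -78.8  24.1] t 9.25 F [-4.1 -0.8  1.3] zdir [0.942 0.306 0.135] ydir [ 0.125  0.051 -0.991]
shift [  8.2 -10.6 -78.1] turn [ 0.2 -0.  -0.5]
t: 9.75
eef_pos: [632.9, -72.4, 24.1]
tcp_rot: [-1.435, 0.009, -1.256]
ft_force: [-3.9, -1.2, -0.0]
opening: 0.548
pos [632.9 -72.4  24.1] t 9.75 F [-3.9 -1.2 -0. ] zdir [0.942 0.306 0.135] ydir [ 0.125  0.051 -0.991]
shift [  8.2 -13.4 -98.4] turn [ 0.2 -0.  -0.5]
dist along x 14.588425826593948
```

View pics/side10c.png

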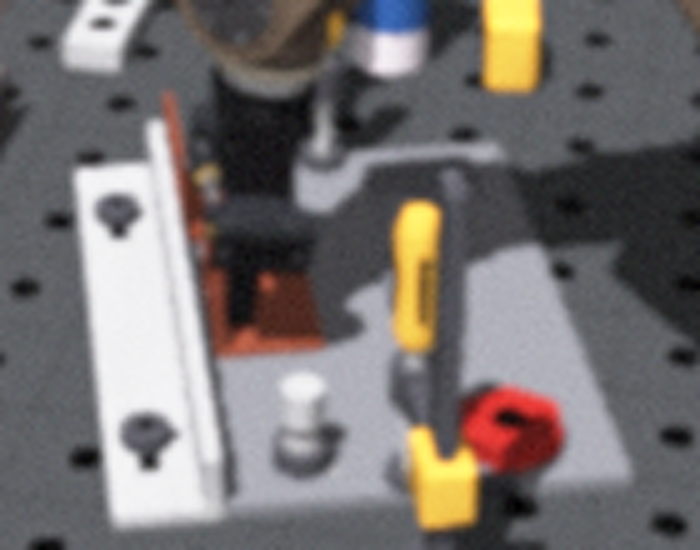

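```bash
python3 -m crank '[[0,0.3,2,0,0,0],[0,0.5,4,0,0,0],[0,0.8,6,0,0,0],[0,1.1,8,0,0,0],[0,1.3,10,0,0,0]]';  python3 to.py 541 -111 24 18 8; python3 -m crank '[[0,0.1,1,0,0,0],[0,0.3,2,0,0,0],[0,0.4,3,0,0,0]]';  python3 to.py 541 -111 24 18 8;python3 - <<'E'
from h import *
e=env.state()["eef_pos"];print("dist along x",594.7-e@[.951,.309,0])
E
```

```text
t: 10.3
eef_pos: [643.2, -69.1, 24.2]
tcp_rot: [-1.435, 0.009, -1.256]
ft_force: [-3.7, -1.6, -1.7]
opening: 0.549
pos [643.2 -69.1  24.2] t 10.3 F [-3.7 -1.6 -1.7] zdir [0.942 0.306 0.136] ydir [ 0.126  0.051 -0.991]
shift [   8.1  -14.8 -109.1] turn [ 0.2 -0.  -0.5]
t: 10.6
eef_pos: [645.8, -68.2, 24.1]
tcp_rot: [-1.436, 0.009, -1.256]
ft_force: [-7.5, -4.2, 1.3]
opening: 0.55
pos [645.8 -68.2  24.1] t 10.6 F [-7.5 -4.2  1.3] zdir [0.942 0.306 0.135] ydir [ 0.125  0.051 -0.991]
shift [   8.2  -15.2 -111.9] turn [ 0.3 -0.  -0.5]
dist along x 1.6435284927807743
```

```bash
python3 -m crank '[[0,0.1,1,0,0,0],[0,0.2,1.5,0,0,0],[0,0.3,2,0,0,0]]';  python3 to.py 541 -111 24 18 8;python3 - <<'E'
from h import *
p,d=vision.read_camera("side"); np.savez("side11.npz",p=p,d=d); crop(p,260,150,400,260,5,"pics/side11c.png")
s=env.state();e=s["eef_pos"];print("dist along x",594.7-e@[.951,.309,0],s["moment"].round(2))
E
```

```text
t: 10.9
eef_pos: [646.0, -68.1, 24.0]
tcp_rot: [-1.439, 0.011, -1.255]
ft_force: [-15.7, -8.0, 7.4]
opening: 0.551
pos [646.  -68.1  24. ] t 10.9 F [-15.7  -8.    7.4] zdir [0.943 0.306 0.131] ydir [ 0.122  0.051 -0.991]
shift [   8.2  -15.  -112.1] turn [ 0.5 -0.  -0.6]
dist along x 1.4374165702635082 [-1.34  2.4  -0.16]
```

View pics/side11c.png

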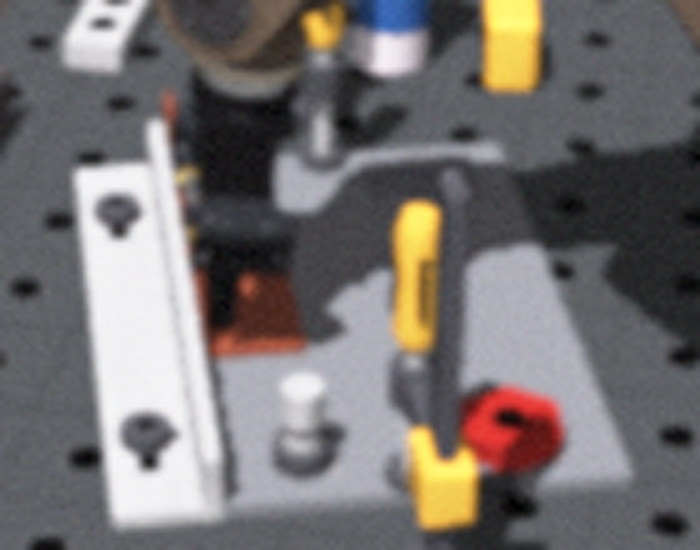

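```bash
python3 -m crank '[[0,0,1,0,0,0],[0,0,1.5,0,0,0],[0,0,1.5,0,0,0]]';python3 - <<'E'
from h import *
s=env.state();e=s["eef_pos"];print("dist along x",594.7-e@[.951,.309,0],s["moment"].round(2),s["tcp_rot"])
E
```

```text
t: 11.25
eef_pos: [645.9, -68.1, 24.1]
tcp_rot: [-1.442, 0.012, -1.255]
ft_force: [-12.3, -6.1, 4.1]
opening: 0.551
dist along x 1.4836510678312607 [-1.23  2.12 -0.13] [-1.44204859  0.01159289 -1.25534299]
```

```bash
python3 -m crank '[[0,-0.4,-3,0,0,0],[0,-1.3,-10,0,0,0],[0,-3.2,-25,0,0,0],[0,-25,-28,0,0,0],[0,-65,-34,0,0,0]]'; python3 -m crank '[[0,-45,-6,0,0,0],[0,-90,-12,0,0,0],[0,-135,-30,0,0,0],[0,-150,-70,0,0,0],[0,-150,-110,0,0,0]]'; python3 to.py 541 -111 24 18 8
python3 - <<'E'
from h import *
p,d=vision.read_camera("side"); np.savez("side12.npz",p=p,d=d); crop(p,270,160,400,260,6,"pics/side12c.png")
p,d=vision.read_camera("top"); np.savez("top12.npz",p=p,d=d); crop(p,270,130,420,240,5,"pics/top12c.png")
E
```

```text
t: 11.75
eef_pos: [605.1, -81.7, 82.9]
tcp_rot: [-1.445, 0.013, -1.255]
ft_force: [-0.2, -0.4, 0.5]
opening: 0.553
t: 12.25
eef_pos: [483.8, -123.6, 220.4]
tcp_rot: [-1.44, 0.009, -1.255]
ft_force: [1.0, -0.2, -0.3]
opening: 0.546
pos [ 483.8 -123.6  220.4] t 12.25 F [ 1.  -0.2 -0.3] zdir [0.943 0.307 0.131] ydir [ 0.121  0.049 -0.991]
shift [  7.7 202.3  32.1] turn [ 0.5  0.  -0.5]
```

View pics/side12c.png

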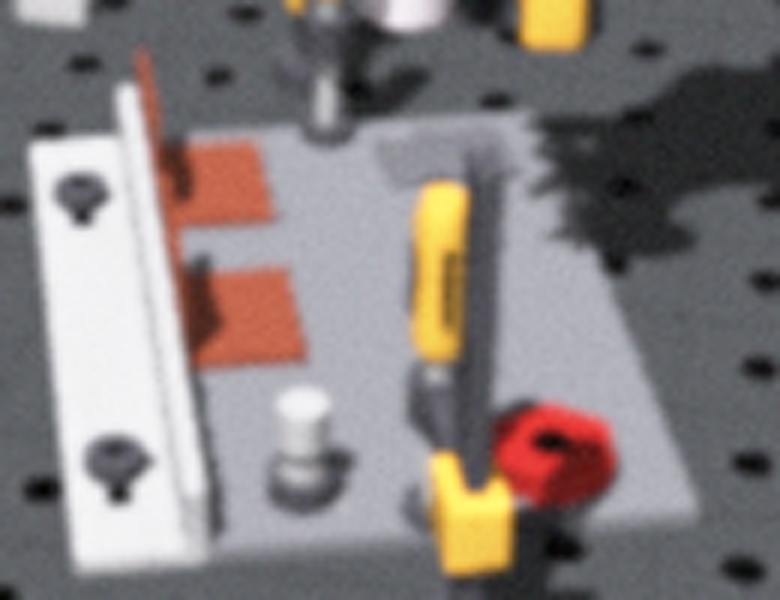

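View pics/top12c.png

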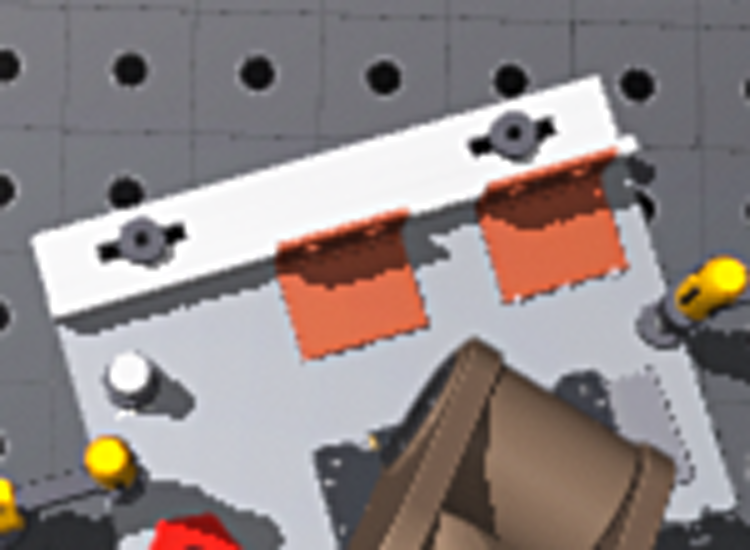

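```bash
cat > chk.py <<'E'
import sys
from h import *
p=np.load(sys.argv[1])["p"].astype(float)
r=p[...,2]-p[...,0]   # red minus blue
def edge(c0,c1,v0,v1,z,last=True):
    pts=[]
    for u in range(c0,c1+1):
        col=r[v0:v1,u]; hi=np.percentile(col,90); th=hi/2
        k=np.where(col>th)[0]
        if last:
            i=k.max(); f=(col[i]-th)/(col[i]-col[i+1]); v=v0+i+f
        else:
            i=k.min(); f=(col[i]-th)/(col[i]-col[i-1]); v=v0+i-f
        pts.append(onz("top",u,v,z))
    P=np.array(pts)[:,:2]; a=np.radians(18.0)
    X=np.array([np.cos(a),np.sin(a)]);Y=np.array([-X[1],X[0]])
    q=np.c_[(P-[664.5,-70.7])@X,(P-[664.5,-70.7])@Y]
    f=np.polyfit(q[:,1],q[:,0],1); res=q[:,0]-np.polyval(f,q[:,1])
    print("slope deg %.2f  x at mid %.2f  y %.1f..%.1f  res %.2f"%(np.degrees(np.arctan(f[0])),np.polyval(f,q[:,1].mean()),q[:,1].min(),q[:,1].max(),res.std()))
print("free edges (z16): loose, tacked"); edge(332,354,180,208,16); edge(373,393,165,197,16)
print("standing top edges back side (z90): loose, tacked"); edge(328,350,168,190,90,False); edge(369,391,155,180,90,False)
E
python3 chk.py top12.npz
```

```text
free edges (z16): loose, tacked
slope deg 0.28  x at mid -79.24  y -37.1..50.6  res 0.31
slope deg 0.22  x at mid -79.26  y -195.6..-114.9  res 0.64
standing top edges back side (z90): loose, tacked
slope deg 0.20  x at mid -0.06  y -38.3..45.9  res 0.37
slope deg 0.22  x at mid -0.17  y -197.4..-112.0  res 0.22
```

```bash
python3 -c "
from cell import env,job
print(env.state()['t'],env.state()['qvel'].round(3)); print(job.job_done())"
```

```text
12.35 [ 0.036  0.05  -0.096  0.004  0.011  0.06 ]
the job is handed in; nothing more can be done
None
```

The cleat now sits on its plain leg, with the back of the drilled leg flush against the stop bar. I handed the job in at 12.35 s of the 53 s allowed.

- **Tipping:** I pushed the inside of the plain leg with both fingertips, about 62 mm above the plate, and followed its arc until it fell over by itself. From the pictures, its heel moved only about 5–10 mm, within the 15 mm you allowed.
- **Sliding:** I pushed the inside of the standing leg about 15 mm above the plate, with the fingers tilted 8° so the tips led. On the way I turned the cleat 16° to line up with the bar. The push took about 4 N, and I pressed it onto the bar at about 19 N at most, then backed the fingers off and lifted clear.
- **Flushness:** in the last top view, the cleat's free edge is at x −79.2 mm and the tacked cleat's at −79.3 mm. The standing edges are at −0.06 and −0.17 mm. The two cleats are parallel within about 0.1°.
- **Surroundings:** by eye in the last two pictures, nothing else on the plate had moved. I did not measure those items again, and the table items were only partly in view.
- **At hand-in:** the tool was clear of everything at z 220 mm, and the wrist force was near zero. The joints were still settling from the retreat, at under 0.1 rad/s.

No check failed or disagreed.

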